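# Ease the falling cuvette warmer cover shut

## Task

Close the cuvette warmer: tip its open cover over past upright with a fingertip, then catch it from underneath on the outside of your closed fingers while it falls. Let it down gently by the tab on its free edge, carried on the fingers until it lies fully shut, so that it never drops or slams; then draw the fingers out, leaving the cover shut. Only touch the cover, never grasp it, and leave the small things round the warmer where they stand.

Things in the scene. Friction and masses are not known exactly. Their poses are not given: they have to be found in the camera images.
- warmer: cuvette warmer, fixed: white open-topped housing, 110 mm long from tab side to hinge side (its x), 150 mm in its y, 75 mm tall. Origin at the centre of its underside; its x axis points to the hinge side, on the robot's right, z up. The face with the display and three grey buttons looks to the robot, turned by -0.1 to 0.5 rad (anticlockwise from above is positive).
- cover (a joint): angle of the grey cover, rad: 0 shut, 1.57 upright, 1.8 leaning back on its stop; starts at 1.65 to 1.78. The damped, slightly stiff hinge lets it settle back there. Brought over to 1.3 it falls shut by itself, slowly at first: in about 2.5 to 4.5 s, ending at 0.6 to 0.9 rad/s. Cover 0.3 to 0.4 kg; carrying it by the tab takes 1 to 2 N.
- hinge_mid (a point): middle of the hinge axis, 61 mm from the warmer's centre along its x and 81 mm above the worktop; the axis runs along the warmer's y. The cover is a flat plate 8 mm thick and 150 mm wide that reaches 116 mm from this axis, with a tab in the middle of its free edge.
- tab_edge (a point): middle of the tab's free edge, half-way through its thickness, 148 mm from the hinge axis. The tab is 60 mm wide, 7 mm thick and stands 32 mm past the plate; shut, it juts out 32 mm past the housing on the robot's left, underside 77 mm above the worktop, with free space below for the fingers. Site x: from tab to hinge; point z: out of the cover's outer face (up when shut).
- vial: small closed white medicine vial, 26 mm wide, 50 mm tall, on the near side of the warmer; leave it alone. Origin at the centre of its underside.
- tub: closed round black strip tub, 43 mm wide, 122 mm tall, standing on the far side of the warmer; leave it alone. Origin at the centre of its underside.
- roll: white label roll, 52 mm wide, 31 mm tall; leave it alone. Origin at the centre of its underside.
- pen: marker pen lying flat, 132 mm long; leave it alone. Origin at the centre of its underside.
- timer: white digital timer, 32 x 52 x 57 mm, standing; leave it alone. Origin at the centre of its underside.
- can: small closed black film can, 26 mm wide, 42 mm tall; leave it alone. Origin at the centre of its underside.

How it is judged:
On the way, in this order (a step that is already met when the one before it is completed fails the run):
1. the cover has been tipped over past upright (value of joint cover below 1.4 rad).
2. the cover, part-way down, is carried on the fingers instead of falling (no faster than 0.4 rad/s) (value of joint cover between 0.3 and 1.3 rad and velocity of joint cover above -0.4 rad/s and contact force between the fingers and cover above 0.2 N), for 0.3 s.
At the end, for the whole second after the job is handed in: The cover lies shut (joint within 0.03 rad of 0) and at rest (value of joint cover below 0.03 rad and velocity of joint cover between -0.05 and 0.05 rad/s); the robot touches nothing.
It fails at once if the cover falls or is pushed shut: faster than 0.45 rad/s between 0.3 and 0.05 rad (value of joint cover between 0.05 and 0.3 rad and velocity of joint cover below -0.45 rad/s).
It fails at once if the warmer or its cover is pushed or squeezed with more than 25 N (contact force between any of the fingers, the arm and warmer above 25 N).
It fails at once if a bystander is moved by more than 20 mm, lifted or knocked over (distance of any of vial, tub, roll, pen, timer, can from where it was at the start of the episode above 0.02 m).
It also fails if it takes over 46 s, if anything falls off the work surface, if the arm or the gripper's body presses on something with over 40 N, if the wrist force passes 120 N, or if a joint passes its speed limit or range.

## Robot

A 6-joint arm with a two-finger parallel gripper is mounted at the origin on a cart in front of the work surface, level with it; the furniture and walls round the work are solid. World frame = base frame: x ahead of the robot, y to its left, z up, the work surface at z = 0. Lengths are in m, angles in rad, forces in N, time in s.
With the tool pointing down it reaches from about 0.325 to 0.775 m from the base axis. Payload 5.5 kg.
Tool frame: the origin (TCP) lies between the finger pads; the fingertips stand 8 mm ahead of it and the grasp point (between the pads) lies 11 mm behind it (tcp_to_tips is the distance from the TCP to the fingertips, in m); z points along the fingers, y is the line along which they close (so a half turn about z gives the same grasp; the last joint's range is limited). The gripper opens to 88 mm and grips with 3 to 60 N. Pads are 20 mm wide; open, the fingers measure 115 mm over their backs; the gripper's body (75 mm by 178 mm) begins 61 mm behind the grasp point.
Start: joints at [1.181, 0.091, 1.231, -0, 1.82, -0.057], TCP at [0.196, 0.567, 0.231] pointing down, gripper open.
Joint ranges: [-2.87, 2.87], [-0.86, 2.18], [0.17, 2.46], [-1.51, 4.65], [0.06, 2.69], [-2.65, 2.65]. Speed limits (rad/s): [2.57, 2.57, 3.01, 3.14, 3.14, 3.14].

## Interface

Orientations are given as a unit quaternion [w, x, y, z].
In Python, from bench import * gives the robot as it stands. Calls block until the motion is done:
- move_to(position, orientation): joint-space move of the TCP to a pose.
- move_l(position, speed=0.15, orientation=None): straight line of the TCP; orientation=None keeps the orientation; speed is the mean speed in m/s.
- movej(angles): joint-space move.
- gripper_open() and close(): open the fingers fully, or close them until they stop; the grip force is fixed at half the most.
- hold(seconds).
- inverse_kinematics(position, orientation): joint angles nearest the present ones, or None.
- state(): the state.
- get_image(name): name is "scene" or "side" or "wrist"; returns a dict with "frame" (420x560x3 uint8, blue, green, red), "depth" (420x560 float32, m along the optical axis (not along the pixel's ray), 0 where there is no reading), "camera_matrix" (3x3 intrinsics, pixels), "k1" (the pictures are not rectified: a ray, as slopes to the right and down, at radius r is drawn at 1 + k1 r^2 times it, then the intrinsics apply), "view" (4x4, takes a point from world to camera coordinates). Camera axes: x right, y up, looking along -z (the intrinsics and any distortion apply to the point x, -y, -z); pixel columns grow to the right and rows downward; lengths in m; the calibration is good to about 2 mm. A picture is of the moment at which its call begins.
A pose or a line that the arm cannot do raises IKError and nothing moves.
- job_done(): hands the job in; it is judged then, once.
The state is a dict: "time": time; "joint_pos": joint angles; "dq": joint speeds; "joint_torque": joint torques, N m; "ee_pos": TCP position; "ee_rot": TCP orientation; "ft_force": force on the tool from outside, world axes, zero at the start; "moment": the same for the moment, N m; "finger_gap": finger opening in m; "finger_force": force on a finger pad.
Only numpy, scipy, OpenCV 4.12 (cv2) and the standard library are available. Lean on these libraries where they do the work, as an engineer would, in place of code of your own. Each camera call takes 0.05 s, during which the arm holds its last target. There are 200 camera calls.

## Working session

There is one attempt and no reset: what is moved stays moved. The work goes in short steps, each a Python script; the robot and the scene stay as the last script left them, time stands still between calls to the robot, and variables do not carry over. Pictures are saved under pics/ and viewed, at most 10 in all, crops included, and the job is handed in when it is done.

```bash
mkdir -p pics; ls; cat > h.py <<'E'
from bench import *
import numpy as np, cv2
def cloud(im):
    K=np.array(im["camera_matrix"]);d=im["depth"];h,w=d.shape
    u,v=np.meshgrid(np.arange(w),np.arange(h))
    D=np.array([im["k1"],0,0,0,0],float)
    p=cv2.undistortPoints(np.stack([u,v],-1).reshape(-1,1,2).astype(np.float64),K,D).reshape(h,w,2)
    c=np.stack([p[...,0]*d,-p[...,1]*d,-d],-1)
    V=np.array(im["view"]); R,t=V[:3,:3],V[:3,3]
    P=(c-t)@R
    P[d<=0]=np.nan
    return P
E
python3 - <<'E'
from h import *
for n in ["scene","side"]:
    im=get_image(n);cv2.imwrite(f"pics/{n}0.png",im["frame"]);np.savez(f"{n}0.npz",**{k:im[k] for k in im})
    V=np.array(im["view"]);print(n,-V[:3,:3].T@V[:3,3],im["k1"],np.mean(im["depth"]>0))
s=state();print(s)
E
```

```text
pics
scene [-0.26106308 -0.47278166  0.91938748] -0.05768089228906048 0.9962244897959184
side [0.23747711 0.67166811 1.02861702] 0.04340747681283636 0.9958886054421768
{'time': 0.1, 'joint_pos': array([ 1.18132687e+00,  9.17818670e-02,  1.23174778e+00, -3.67630707e-05,
        1.81977702e+00, -5.67084310e-02]), 'dq': array([ 3.41068666e-04, -9.06660716e-04, -3.56625593e-03, -9.52451147e-04,
        2.69605357e-05,  5.00931633e-04]), 'joint_torque': array([ 2.71851379e-03, -4.47860813e+01, -4.07565951e+01,  7.00495904e-02,
        2.85207876e-02, -1.13975589e-04]), 'ee_pos': array([0.19591849, 0.56685657, 0.22963093]), 'ee_rot': array([-1.72229613e-04,  1.65618330e-01,  9.86189553e-01, -8.39710534e-04]), 'ft_force': array([-0.14665493, -0.50950238, -0.83902982]), 'moment': array([-0.02893525,  0.01391693, -0.02636866]), 'finger_force': 0.0, 'finger_gap': 0.08790131529369652}
```

View pics/scene0.png

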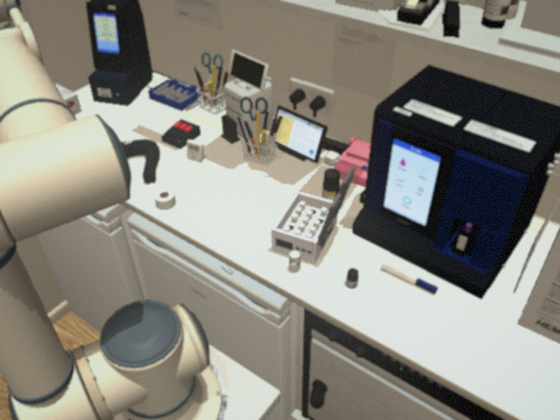

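View pics/side0.png

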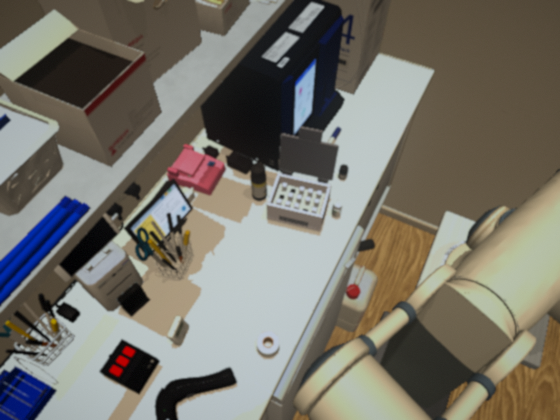

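The scene view shows the warmer at about (305,225), with its cover upright at (340,205), the vial at (294,260) and the can at (352,278). In the side view the warmer is at (300,200), the cover at (308,155), the tub at (258,180) and the vial at (337,210). A big black analyser stands behind the hinge.

```bash
python3 - <<'E'
from h import *
out={}
for n,(r0,r1,c0,c1) in {"side":(120,232,240,360),"scene":(150,295,260,385)}.items():
    im=dict(np.load(f"{n}0.npz"));P=cloud(im);F=im["frame"]
    p=P[r0:r1,c0:c1].reshape(-1,3);f=F[r0:r1,c0:c1].reshape(-1,3).astype(int)
    ok=np.isfinite(p[:,0]);p,f=p[ok],f[ok]
    tb=p[(p[:,2]<.012)];print(n,"table z",np.median(tb[:,2]), "n",len(p))
    # housing rim: z 0.065..0.085
    m=(p[:,2]>.066)&(p[:,2]<.082);q=p[m];print("rim n",m.sum(),q.min(0),q.max(0))
    if m.sum()>20:
        r=cv2.minAreaRect((q[:,:2]*1000).astype(np.float32));print(r)
    out[n]=(p,f)
    np.savez(f"pc_{n}.npz",p=p,f=f)
    cv2.imwrite(f"pics/crop_{n}.png",cv2.resize(F[r0:r1,c0:c1],None,fx=5,fy=5,interpolation=cv2.INTER_CUBIC)[:600,:800])
    # top-down occupancy: heights
    m=p[:,2]>.095;q=p[m];print("high n",m.sum(),q.min(0),q.max(0))
# top-down plot
img=np.full((600,800,3),255,np.uint8)
allp=np.vstack([out["side"][0],out["scene"][0]]);allf=np.vstack([out["side"][1],out["scene"][1]])
o=np.argsort(allp[:,2]);allp=allp[o];print(np.percentile(allp,[2,50,98],axis=0))
cx,cy=np.median(allp[:,0]),np.median(allp[:,1]);print(cx,cy)
for x,y,z in allp:
    c=(int(400-(y-cy)*1500),int(300-(x-cx)*1500)) 
    col=cv2.applyColorMap(np.uint8([[np.clip(z/.24*255,0,255)]]),cv2.COLORMAP_JET)[0,0].tolist()
    cv2.circle(img,c,2,col,-1)
for k in range(-5,6):
    for j in range(-4,5):
        x=round(cx,1)+.05*j;y=round(cy,1)+.05*k
        c=(int(400-(y-cy)*1500),int(300-(x-cx)*1500));cv2.circle(img,c,3,(0,0,0),-1)
        cv2.putText(img,f"{x:.2f},{y:.2f}",c,0,.3,(0,0,0))
cv2.imwrite("pics/top.png",img)
E
```

```text
side table z -0.0005436363793546268 n 13393
rim n 1054 [ 0.42661613 -0.24207845  0.0660068 ] [0.74956174 0.10283205 0.08188067]
((587.0162353515625, -32.68251037597656), (233.80259704589844, 351.055908203125), 33.54765319824219)
high n 3668 [ 0.4496527  -0.19710496  0.0950019 ] [0.74712765 0.05881896 0.22765666]
scene table z 0.00096354631147979 n 18066
rim n 1227 [ 0.42455273 -0.1356989   0.0660024 ] [0.63896583 0.09838292 0.08189361]
((544.9571533203125, -25.818099975585938), (200.7886505126953, 233.79222106933594), 11.878111839294434)
high n 1838 [ 0.44842541 -0.12512584  0.09505082] [0.651003   0.05205182 0.25988919]
[[ 0.36160584 -0.26983789 -0.00379699]
 [ 0.54503155 -0.01782406  0.01605666]
 [ 0.7915386   0.24942341  0.20280279]]
0.5450315545492238 -0.01782405709475411
```

View pics/top.png

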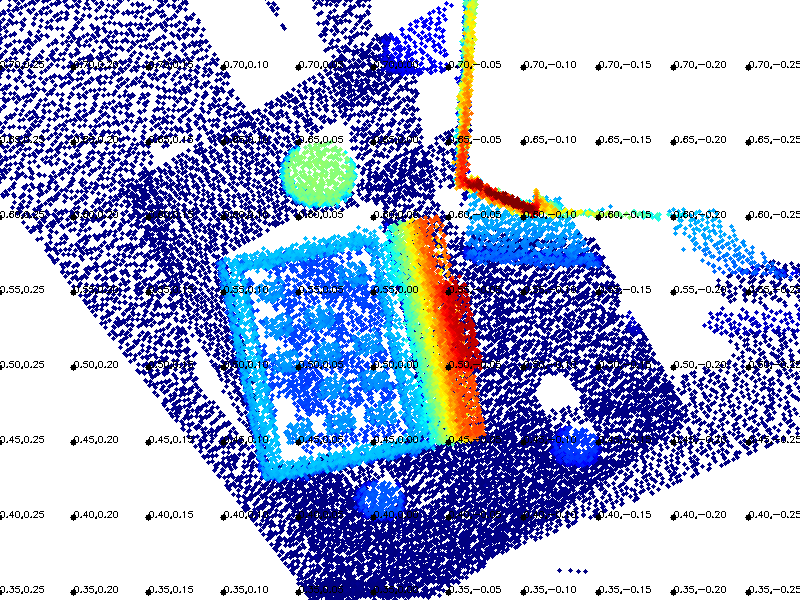

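View pics/crop_side.png

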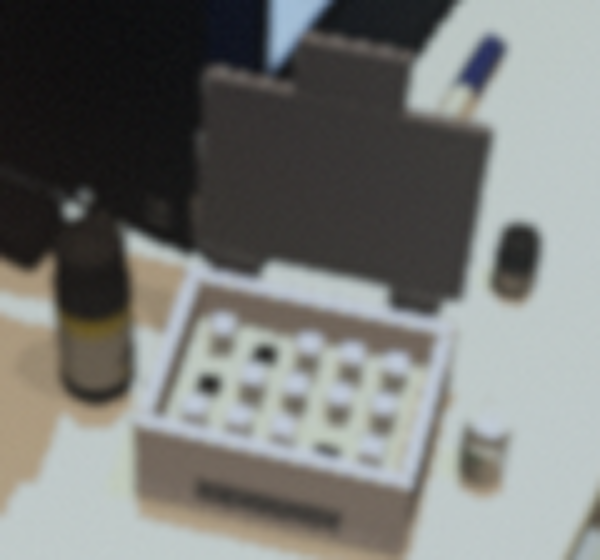

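The top-down cloud shows the housing rim at about x 0.42–0.60, y 0–0.10, turned about +0.2 rad. The cover stands at its right end, with the tub beyond, the vial in front, and the analyser corner at (0.62,-0.04). Next I fit the frame exactly and test reachability.

```bash
cat >> h.py <<'E'
from scipy.spatial.transform import Rotation as Rn
import json,os
if os.path.exists("fit.json"):
    a,hx,hy=json.load(open("fit.json"))
    ex=np.array([np.sin(a),-np.cos(a),0]);ey=np.array([np.cos(a),np.sin(a),0])
    H=np.array([hx,hy,0])
    def W(x,y,z): return H+ex*x+ey*y+np.array([0,0,z])   # hinge frame (table z)
    def ori(t=np.pi/4,s=1):
        z=ey*np.cos(t)-np.array([0,0,1])*np.sin(t)
        x=s*ex; y=np.cross(z,x)
        q=Rn.from_matrix(np.c_[x,y,z]).as_quat();return np.r_[q[3],q[:3]]
E
python3 - <<'E'
from h import *
res=[]
for n in ["side","scene"]:
    d=np.load(f"pc_{n}.npz");p=d["p"];f=d["f"]
    # cover: z .1-.22 , near
    m=(p[:,2]>.1)&(p[:,2]<.225)&(p[:,0]<.61)&(p[:,0]>.42)&(p[:,1]<.02)&(p[:,1]>-.08)
    q=p[m]
    for it in range(6):
        A=np.c_[q[:,0],q[:,2],np.ones(len(q))];k=np.linalg.lstsq(A,q[:,1],rcond=None)[0]
        r=q[:,1]-A@k;q=q[abs(r)<max(.003,2*r.std())]
    # y = k0 x + k1 z + k2 ; ey dir=(1,k0)
    yaw=np.arctan(k[0]);th=np.pi/2-np.arctan(k[1]*np.cos(yaw))
    print(n,"cover yaw",yaw,"theta",th,"rms",r.std(),len(q))
    e=np.array([np.cos(yaw),np.sin(yaw)]);u=q[:,:2]@e
    pl=u[q[:,2]<.185];tb=u[q[:,2]>.205]
    print(" plate u",np.percentile(pl,[1,99]),"tab u",np.percentile(tb,[2,98]),"zmax",q[:,2].max())
    print(" face y at z=.081, u mid: ", k)
    # rim
    m=(p[:,2]>.068)&(p[:,2]<.081)&(p[:,0]<.62)&(p[:,0]>.4)&(p[:,1]>-.03)&(p[:,1]<.12)&(f.min(1)>130)
    q=p[m];r=cv2.minAreaRect((q[:,:2]*1000).astype(np.float32));print(" rim",len(q),r)
    for a in [.15,.2,.25]:
        ex=np.array([np.sin(a),-np.cos(a)]);ey=np.array([np.cos(a),np.sin(a)])
        print("  ",a,np.percentile(q[:,:2]@ex,[1,99]),np.percentile(q[:,:2]@ey,[1,99]))
E
```

```text
side cover yaw 0.20377886837880255 theta 1.8052122518141085 rms 0.0014839135158202152 1816
 plate u [0.43304362 0.57879796] tab u [0.47776833 0.5335438 ] zmax 0.22489558910940155
 face y at z=.081, u mid:  [ 0.20664722 -0.24385181 -0.11078578]
 rim 523 ((509.841796875, 32.39676284790039), (149.33306884765625, 114.75440216064453), 11.445783615112305)
   0.15 [-0.01367526  0.09941521] [0.43410077 0.58410941]
   0.2 [0.01304726 0.12423407] [0.43197093 0.58040506]
   0.25 [0.03665313 0.15127984] [0.42704218 0.57689718]
scene cover yaw 0.17735821400771756 theta 1.7633151052654372 rms 0.001563625288246036 393
 plate u [0.43365688 0.5713554 ] tab u [0.48094744 0.53614808] zmax 0.22493077148540128
 face y at z=.081, u mid:  [ 0.17924157 -0.19803965 -0.11611563]
 rim 613 ((511.1095886230469, 24.24370574951172), (155.7166748046875, 121.6737060546875), 11.141683578491211)
   0.15 [-0.00810116  0.09890823] [0.43110749 0.58352138]
   0.2 [0.01843593 0.12227484] [0.42949292 0.58056077]
   0.25 [0.0414073  0.14634177] [0.42570741 0.57743958]
```

```bash
python3 - <<'E'
import json,numpy as np
a=.2;ex=np.array([np.sin(a),-np.cos(a)]);ey=np.array([np.cos(a),np.sin(a)])
H=ex*.130+ey*.506;json.dump([a,*H],open("fit.json","w"))
from h import *
print(H)
pts=dict(above=(.056,-.025,.31),pre=(.056,-.025,.222),push=(-.023,-.025,.222),up=(-.023,-.025,.27),left=(-.12,-.03,.27),catch=(-.12,-.03,.14),shut=(-.14,-.03,.055),out=(-.2,-.03,.055))
for t in [.6,np.pi/4,.95]:
  for s in [1,-1]:
    for k,v in pts.items():
        j=inverse_kinematics(W(*v),ori(t,s));print(round(t,2),s,k,None if j is None else np.round(j,2))
E
```

```text
[ 0.5217407  -0.02688197  0.        ]
0.6 1 above None
0.6 1 pre None
0.6 1 push None
0.6 1 up None
0.6 1 left None
0.6 1 catch None
0.6 1 shut None
0.6 1 out None
0.6 -1 above None
0.6 -1 pre None
0.6 -1 push None
0.6 -1 up None
0.6 -1 left None
0.6 -1 catch None
0.6 -1 shut None
0.6 -1 out None
0.79 1 above [-0.57 -0.74  1.93  0.53  1.37  2.42]
0.79 1 pre [-0.57 -0.79  2.11  0.55  1.25  2.35]
0.79 1 push None
0.79 1 up None
0.79 1 left None
0.79 1 catch None
0.79 1 shut None
0.79 1 out None
0.79 -1 above [-0.57 -0.74  1.93  0.53  1.37 -0.72]
0.79 -1 pre [-0.57 -0.79  2.11  0.55  1.25 -0.79]
0.79 -1 push None
0.79 -1 up None
0.79 -1 left None
0.79 -1 catch None
0.79 -1 shut None
0.79 -1 out None
0.95 1 above [-0.48 -0.62  1.79  0.38  1.47  2.52]
0.95 1 pre [-0.48 -0.66  1.97  0.39  1.34  2.46]
0.95 1 push None
0.95 1 up None
0.95 1 left None
0.95 1 catch None
0.95 1 shut None
0.95 1 out None
0.95 -1 above [-0.48 -0.62  1.79  0.38  1.47 -0.62]
0.95 -1 pre [-0.48 -0.66  1.97  0.39  1.34 -0.68]
0.95 -1 push [-0.27 -0.78  2.04  0.28  1.32 -0.47]
0.95 -1 up [-0.27 -0.75  1.94  0.27  1.39 -0.45]
0.95 -1 left [ 0.04 -0.83  1.98  0.09  1.37 -0.15]
0.95 -1 catch None
0.95 -1 shut None
0.95 -1 out [ 0.33 -0.84  2.37 -0.09  1.    0.15]
```

```bash
cat >> h.py <<'E'
def ori2(t,az=np.pi/2,s=1):
    """tool tilted t below horizontal, pointing az from ey toward ex; closing axis horizontal"""
    g=ey*np.cos(az)+ex*np.sin(az)
    z=g*np.cos(t)-np.array([0,0,1])*np.sin(t)
    y=s*np.array([-g[1],g[0],0]);x=np.cross(y,z)
    q=Rn.from_matrix(np.c_[x,y,z]).as_quat();return np.r_[q[3],q[:3]]
def E(th): return np.array([-.148*np.cos(th)-.0035*np.sin(th),.081+.148*np.sin(th)-.0035*np.cos(th)])
E
python3 - <<'E'
from h import *
def ik(p,q):
    j=inverse_kinematics(W(*p),q);return None if j is None else np.round(j,2)
for s in (1,-1):
    for k,p in dict(above=(.056,-.055,.28),pre=(.056,-.055,.183),push=(-.03,-.055,.183),up=(-.03,-.055,.225)).items(): print("push",s,k,ik(p,ori2(np.pi/2,s=s)))
c={}
for az in (90,65,40):
  for t in (30,40,50):
    for s in (1,-1):
      q=ori2(np.radians(t),np.radians(az),s)
      r=[ik(p,q) for p in [(-.15,-.04,.24),(-.121,0,.146),(-.145,0,.057),(-.2,0,.1)]]
      print(az,t,s,[x is not None for x in r], r[1],r[2])
E
```

```text
push 1 above [-0.26 -0.19  1.42 -0.    1.92 -0.46]
push 1 pre [-0.26 -0.22  1.61 -0.    1.75 -0.46]
push 1 push [-0.09 -0.29  1.67 -0.    1.76 -0.29]
push 1 up [-0.09 -0.28  1.59 -0.    1.83 -0.29]
push -1 above None
push -1 pre None
push -1 push None
push -1 up None
90 30 1 [True, True, True, True] [ 0.66  0.14  1.63 -0.94  1.85  0.42] [ 0.69  0.28  1.65 -0.89  1.78  0.57]
90 30 -1 [False, False, True, True] None [ 0.69  0.28  1.65 -0.89  1.78 -2.57]
90 40 1 [True, True, True, True] [ 0.6   0.06  1.63 -0.81  1.79  0.36] [ 0.64  0.18  1.67 -0.77  1.71  0.5 ]
90 40 -1 [False, False, True, True] None [ 0.64  0.18  1.67 -0.77  1.71 -2.64]
90 50 1 [True, True, True, True] [ 0.53 -0.02  1.63 -0.67  1.75  0.29] [ 0.57  0.08  1.7  -0.64  1.64  0.42]
90 50 -1 [False, False, False, False] None None
65 30 1 [True, True, True, True] [ 0.72 -0.18  1.96 -1.04  1.54  0.22] [ 0.77 -0.02  1.98 -1.04  1.48  0.4 ]
65 30 -1 [False, False, False, False] None None
65 40 1 [True, True, True, True] [ 0.65 -0.25  1.92 -0.87  1.51  0.09] [ 0.69 -0.11  1.97 -0.88  1.43  0.26]
65 40 -1 [False, False, False, False] None None
65 50 1 [True, True, True, True] [ 0.56 -0.28  1.87 -0.7   1.5  -0.05] [ 0.6  -0.17  1.94 -0.71  1.4   0.11]
65 50 -1 [False, False, False, False] None None
40 30 1 [True, True, True, True] [ 0.67 -0.62  2.28 -1.04  1.18 -0.13] [ 0.73 -0.43  2.32 -1.13  1.13  0.13]
40 30 -1 [False, False, False, False] None None
40 40 1 [True, True, True, True] [ 0.58 -0.62  2.19 -0.81  1.2  -0.33] [ 0.64 -0.48  2.26 -0.89  1.11 -0.11]
40 40 -1 [False, False, False, False] None None
40 50 1 [True, True, True, True] [ 0.48 -0.57  2.08 -0.6   1.25 -0.51] [ 0.54 -0.47  2.18 -0.66  1.13 -0.34]
40 50 -1 [True, True, False, False] [ 0.48 -0.57  2.08 -0.6   1.25  2.63] None
```

```bash
python3 - <<'E'
from h import *
t0=lambda:state()["time"]
D=ori2(np.pi/2);C=ori2(np.radians(40))
close();print(t0())
move_to(W(-.17,-.04,.26),C);print("mid",t0())
move_to(W(-.03,-.055,.30),D);print("uphigh",t0())
move_l(W(.060,-.055,.29),.2);print("above",t0())
move_l(W(.060,-.055,.183),.15);s=state();print("pre",s["time"],s["ft_force"],s["ee_pos"]-W(.06,-.055,.183),s["finger_gap"])
im=get_image("scene");cv2.imwrite("pics/pre.png",cv2.resize(im["frame"][120:300,240:440],None,fx=3,fy=3))
E
```

```text
1.4417
mid 3.25
uphigh 4.1833
above 4.7833
pre 5.65 [-0.3304728  -0.45600679  0.79144772] [0.00042718 0.00016246 0.00135431] 0.0006104018951706021
```

View pics/pre.png

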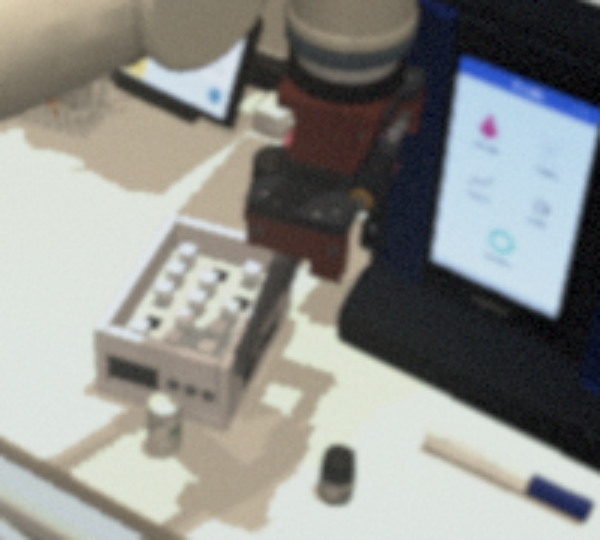

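The picture shows the closed gripper at about (300,220) behind the cover, clear of the analyser. Next is the slow tip.

```bash
cat >> h.py <<'E'
def theta(tag=None,ylim=(0,.072)):
    im=get_image("side");P=cloud(im).reshape(-1,3)
    q=P-H;X=q@ex;Y=q@ey;Z=P[:,2]-.081;r=np.hypot(X,Z)
    m=(r>.05)&(r<.15)&(Y>ylim[0])&(Y<ylim[1])&(Z>-.003)&(X<.06)
    ang=np.arctan2(Z[m],-X[m])
    if tag: cv2.imwrite(f"pics/{tag}.png",cv2.resize(im["frame"][90:250,220:400],None,fx=3,fy=3))
    h,b=np.histogram(ang,bins=np.arange(0,2,.05));k=h.argmax()
    return round(float(np.median(ang[abs(ang-b[k]-.025)<.06])),3),int(m.sum()),round(state()["time"],2)
E
python3 - <<'E'
from h import *
print(theta())
for x in (.03,.01,-.006,-.015):
    move_l(W(x,-.055,.183),.035);s=state();print(x,s["ft_force"].round(2),theta())
E
```

```text
(1.762, 744, 5.75)
0.03 [ 0.65  0.18 -0.3 ] (1.629, 694, 6.81)
0.01 [-0.41 -0.08 -0.07] (1.434, 566, 7.58)
-0.006 [ 0.48 -0.45  0.19] (1.247, 426, 8.24)
-0.015 [-0.05 -0.35 -0.01] (1.155, 355, 8.7)
```

```bash
python3 - <<'E'
from h import *
C=ori2(np.radians(40))
move_l(W(-.005,-.055,.232),.3);print(theta())
move_to(W(-.165,-.03,.235),C);print(theta("mid"))
E
```

```text
(1.079, 283, 9.07)
(0.797, 223, 10.08)
```

```bash
python3 - <<'E'
from h import *
move_l(W(-.150,-.015,.124),.27);print(theta())
move_l(W(-.135,-.010,.124),.12);print(theta())
print(state()["ft_force"])
E
```

```text
(0.476, 502, 10.7)
(0.471, 505, 11.03)
[-0.19073378  0.87978135 -1.79112721]
```

```bash
python3 - <<'E'
from h import *
hold(.5);print(theta("carry"),state()["ft_force"],state()["ee_pos"]-W(-.135,-.01,.124))
E
```

```text
(0.465, 504, 11.58) [ 0.31106228  2.60146145 -0.5220118 ] [-9.73097436e-05  1.69111044e-04 -9.76100243e-05]
```

View pics/carry.png

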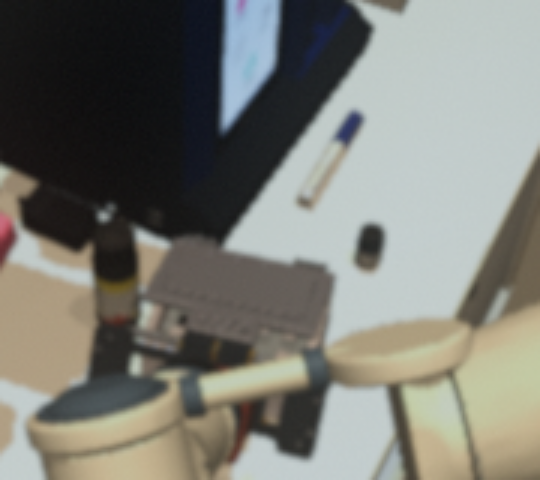

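The cover rests on the fingers at about 0.48 rad, its plate at about (245,285) in the crop and the bystanders untouched. Now I lower it.

```bash
python3 - <<'E'
from h import *
for x,z in ((-.143,.100),(-.148,.080),(-.150,.064),(-.151,.054)):
    move_l(W(x,-.01,z),.02);print(z,theta(),state()["ft_force"].round(2))
E
```

```text
0.1 (0.286, 616, 13.05) [-0.41 -0.02 -1.75]
0.08 (0.14, 695, 14.28) [-0.59  0.15 -1.39]
0.064 (0.041, 730, 15.29) [-0.21 -0.29 -1.08]
0.054 (0.04, 731, 15.99) [-0.22 -0.12  0.02]
```

```bash
python3 - <<'E'
from h import *
move_l(W(-.154,-.01,.046),.03);print(state()["ft_force"].round(2))
move_l(W(-.24,-.01,.046),.06);move_l(W(-.27,-.01,.15),.12);hold(.5)
print(theta("end"),state()["ft_force"].round(2))
E
```

```text
[-0.05 -0.61 -0.7 ]
(0.04, 725, 19.61) [-0.03  1.17  0.2 ]
```

View pics/end.png

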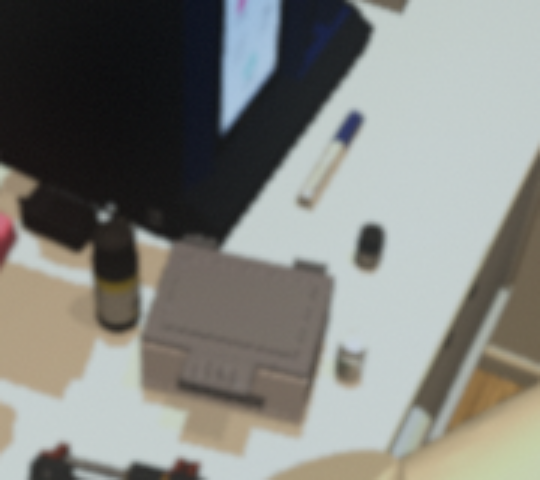

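The cover lies flat and shut at about (240,300), the gripper is well clear, and the tub, vial, can and pen stand where they were.

```bash
python3 -c "
from bench import *
print(job_done())"
```

```text
the job is handed in; nothing more can be done
None
```

The cover was tipped past upright, caught on the closed fingers at about 0.5 rad and lowered until shut; the fingers are withdrawn clear, tub, vial, can and pen stand where they were (roll and timer were out of the last view), and the job is handed in, with no verdict returned.

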